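# Roll the tin onto the trivet

### The arm

A 7-joint arm with a two-finger parallel gripper is mounted at the origin on the work surface. World frame = base frame: x ahead of the robot, y to its left, z up, the work surface at z = 0. Lengths are in m, angles in rad, forces in N, time in s.
With the tool pointing down it reaches from about 0.425 to 0.95 m from the base axis. Payload 4.7 kg.
Tool frame: the origin (TCP) lies on the centre line of the jaws, within the pads' length; the fingertips stand robot.nose_length ahead of it and the grasp point (between the pads) lies 8 mm behind it (robot.nose_length is the distance from the TCP to the fingertips, in m); z points along the fingers, x is the direction in which the jaws open and shut, and the axes are right-handed (so a half turn about z gives the same grasp; the last joint's range is limited). The gripper opens to 85 mm and grips with 20 to 120 N. Pads are 22 mm wide; open, the fingers measure 114 mm over their backs; the gripper's body (76 mm by 85 mm) begins 54 mm behind the grasp point. The pads swing forward as they close: fully open they stand 13 mm farther back than shut.
Start: joints at [1.154, 0.469, -0.049, 1.532, 0.024, 1.141, -0.082], TCP at [0.255, -0.625, 0.242] pointing down, gripper open.
Joint ranges: [-2.59, 2.59], [-0.33, 1.99], [-1.39, 1.29], [0.1, 2.45], [-1.04, 4.18], [0.21, 1.99], [-2.66, 2.66]. Speed limits (rad/s): [2.57, 2.57, 3.14, 3.14, 3.14, 3.14, 3.14].

### API

Orientations are given as [roll, pitch, yaw] about the fixed x, y, z axes, in that order (R = Rz(yaw) Ry(pitch) Rx(roll)).
In Python, from plant import robot gives the robot as it stands. Calls block until the motion is done:
- robot.goto(position, orientation): joint-space move of the TCP to a pose.
- robot.move_straight(position, vel=0.15, attitude=None, contact_N=None): straight line of the TCP; attitude=None keeps the orientation; vel is the mean speed in m/s. With contact_N (N) it stops when the force on the tool has changed by that much, and returns True; else False.
- robot.move_joints(angles): joint-space move.
- robot.grip(opening, strength=None): opening from 0.0 (shut) to 1.0 (fully open); strength is the grip in N (None keeps the last); returns when the fingers have stopped.
- robot.sleep(seconds).
- robot.inverse_kinematics(position, orientation): joint angles nearest the present ones, or None.
- robot.sense(): the state.
- robot.grab_frame(name): name is "scene" or "top" or "wrist"; returns a dict with "image" (400x640x3 uint8, red, green, blue), "range_z" (400x640 float32, m along the optical axis (not along the pixel's ray), 0 where there is no reading), "fx", "fy", "cx", "cy" (pixels), "R" (3x3) and "t" (3): a world point X has camera coordinates R X + t. Camera axes: x right, y down, z forward; pixel columns grow to the right and rows downward; lengths in m; the calibration is good to about 2 mm. A picture is of the moment at which its call begins.
A pose or a line that the arm cannot do raises robot.IKError and nothing moves.
- robot.close_job(): hands the job in, once; it reports no verdict.
The state is a dict: "t": time; "joint_pos": joint angles; "joint_velocities": joint speeds; "effort": joint torques, N m; "tcp_pos": TCP position; "tcp_rot": TCP orientation; "wrist_force": force on the tool from outside, world axes, zero at the start; "torque": the same for the moment, N m; "opening": opening from 0.0 (shut) to 1.0 (fully open).
Only numpy, scipy, OpenCV 4.12 (cv2) and the standard library are available. Lean on these libraries where they do the work, as an engineer would, in place of code of your own. Each camera call takes 0.05 s, during which the arm holds its last target. There are 200 camera calls.

### The job

The round steel tin lies on its side on the bare worktop, where it could roll off. Keeping to the top of the tin with the fingertips, roll it along the worktop onto the flush silicone trivet so that it stops lying across the middle of it, square with the trivet. Do not pinch, lift or stand up the tin or shove it along from low behind, leave everything else where it stands, and finish with the hand clear.

Things in the scene. Friction and masses are not known exactly. Their poses are not given: they have to be found in the camera images.
- tin: round steel tin lying on its side, 80 mm in diameter, 110 mm long, 0.2 to 0.4 kg. Origin: its middle, on the cylinder's axis. x runs along the cylinder (lid at +x) and stays level; y and z turn as it rolls (z up at the start). It rolls towards the trivet without steering. A fingertip driving its top moves twice as far as the tin, so it takes several strokes. Left at rest, it stays.
- trivet: dark silicone trivet let into the worktop, its top level with the oak (no step to roll over), 160 mm (its x, along the tin) by 150 mm (its y, along the roll). Origin: centre of its top face, z up, at worktop height. It starts 125 to 160 mm from the tin's middle along the roll, to its left or right; x parallel to the tin's within 0.05 rad.
- spoon_holder: glass spoon holder, an open round pot 80 mm across the rim and 90 mm tall with three spoons standing in it up to about 145 mm; origin at the centre of its underside. It stands on the far side of the tin from the trivet, in line with them. Must not be moved.
- spice_jar: small glass spice jar with steel lid, 44 mm across, 85 mm tall, beside one end of the tin; origin at the centre of its underside. Must not be moved.
- egg_cup: white ceramic egg cup, 48 mm across, 60 mm tall, beside the other end of the tin; origin at the centre of its underside. Must not be moved.
- mug: white ceramic mug, 82 mm across, 92 mm tall, out to the left; origin under its centre. Must not be moved.
- bowl: blue-glazed ceramic bowl, 120 mm across, 50 mm tall, out to the right; origin under its centre. Must not be moved.
There are look-alikes about, which are no part of the job. Leave any orange or red look-alike of the tin alone.

How it is judged:
By the outcome, as a careful person would: the job done as asked, in the order asked, and still so for the second after the job is handed in, with the robot touching nothing.
It also fails if it takes over 64 s, if anything falls off the work surface, if the arm or the gripper's body presses on something with over 40 N, if the wrist force passes 120 N, or if a joint passes its speed limit or range.

## Working session

There is one attempt and no reset: what is moved stays moved. The work goes in short steps, each a Python script; the robot and the scene stay as the last script left them, time stands still between calls to the robot, and variables do not carry over. Pictures are saved under pics/ and viewed, about 8 in all and at most 12, crops included, and the job is handed in when it is done.

```bash
ls; mkdir -p pics; python3 - <<'E'
from plant import robot
import cv2,numpy as np
print(robot.nose_length, robot.sense())
for n in("top","scene"):
    f=robot.grab_frame(n); np.savez(n+"0.npz",**f); cv2.imwrite(f"pics/{n}0.png",f["image"][:,:,::-1])
    print(n,f["fx"],f["cx"],f["cy"],f["R"],f["t"])
E
```

```text
pics
0.011 {'t': 0.0, 'joint_pos': array([ 1.15411826,  0.46945295, -0.04861367,  1.53368283,  0.02409942,
        1.14101052, -0.08230567]), 'joint_velocities': array([-5.17100711e-04,  4.85801746e-04, -8.82299279e-04, -2.80763646e-03,
        1.26629242e-04, -1.82046874e-05, -6.80533629e-04]), 'effort': array([ 2.24469495e-04, -5.10314512e+01, -4.66960715e-02, -2.37715191e+01,
        1.05396382e-02,  7.42400618e-03, -1.29645734e-07]), 'tcp_pos': array([ 0.25504787, -0.62435327,  0.2412584 ]), 'tcp_rot': array([ 3.14152904e+00,  1.96692451e-03, -1.18297614e+00]), 'wrist_force': array([ 0.26077798, -0.17590847,  0.40912501]), 'torque': array([ 0.00461462, -0.02114543,  0.0772059 ]), 'opening': 1.0000156042054602}
top 410.1892980926778 321.0555402591397 199.79619723196836 [[ 7.21875643e-03 -9.99973597e-01  8.33223948e-04]
 [-9.97578318e-01 -7.25910256e-03 -6.91722773e-02]
 [ 6.91764994e-02 -3.31868323e-04 -9.97604381e-01]] [0.00589509 0.5817883  1.0234849 ]
scene 439.0723326759725 320.34721269286615 196.84073910374616 [[ 0.61723341  0.78650434 -0.0208291 ]
 [ 0.48522532 -0.40136826 -0.77682682]
 [-0.6193378   0.46937666 -0.62936972]] [-0.33963732 -0.21450641  1.71213734]
```

View pics/top0.png

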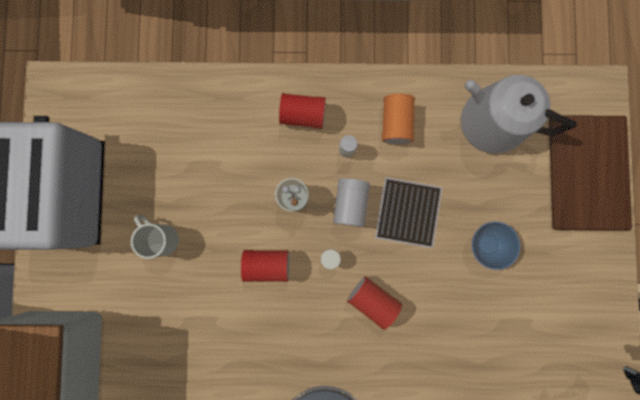

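View pics/scene0.png

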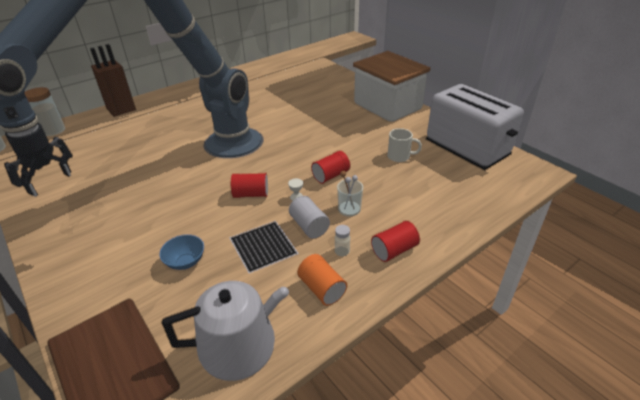

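Top view: the steel-grey tin is at (351,202). The look-alikes are red at (302,111), (265,266) and (375,303), and orange at (398,119). Only the grey one matches "steel" and sits between the spoon holder (292,195) and the trivet (409,213), with the jar (348,146) and egg cup (331,260) at its ends. Next I'll measure, with an enlarged crop to confirm.

```bash
cat > h.py <<'E'
import numpy as np, cv2
def pts(f):
    v,u=np.mgrid[0:400,0:640]; z=f["range_z"]
    P=np.stack([(u-f["cx"])/f["fx"]*z,(v-f["cy"])/f["fy"]*z,z],-1)
    return (P-f["t"])@f["R"]
def ray(f,uv,h):
    uv=np.atleast_2d(uv).astype(float)
    d=np.c_[(uv[:,0]-f["cx"])/f["fx"],(uv[:,1]-f["cy"])/f["fy"],np.ones(len(uv))]@f["R"]
    c=-f["R"].T@f["t"]; return c+d*((h-c[2])/d[:,2])[:,None]
def measure(f,near=None):
    """trivet centre/x-axis yaw, tin centre/yaw from the top camera"""
    W=pts(f); hsv=cv2.cvtColor(f["image"],cv2.COLOR_RGB2HSV)
    low=(hsv[...,1]<70)&(f["range_z"]>0)
    tin=(low&(W[...,2]>.012)&(W[...,2]<.1)).astype(np.uint8)
    triv=(low&(abs(W[...,2])<.012)).astype(np.uint8)
    return W,tin,triv
E
python3 - <<'E'
from h import *
f=dict(np.load("top0.npz")); W,tin,triv=measure(f)
for nm,m in(("tin",tin),("triv",triv)):
    n,l,s,c=cv2.connectedComponentsWithStats(m)
    for i in range(1,n):
        if s[i,4]>80 and 220<c[i][0]<520 and 100<c[i][1]<300:
            cn=cv2.findContours((l==i).astype(np.uint8),0,2)[0][0]
            print(nm,c[i],s[i],cv2.minAreaRect(cn), "zmax",W[l==i][:,2].max(),"zmed",np.median(W[l==i][:,2]))
            b=cv2.boxPoints(cv2.minAreaRect(cn)); print(ray(f,b,0.0)[:,:2].round(4).tolist(), ray(f,b,.04)[:,:2].round(4).tolist())
c=f["image"][120:280,260:460,::-1]
cv2.imwrite("pics/crop0.png",cv2.resize(c,None,fx=3.6,fy=3.6,interpolation=2))
E
```

```text
tin [481.88405797 130.97826087] [ 462   95   64   58 1242] ((486.4706115722656, 131.18313598632812), (69.27592468261719, 37.1929817199707), 39.699073791503906) zmax 0.09993880912383536 zmed 0.05816059965028641
[[0.7869, -0.3219], [0.8641, -0.3858], [0.7468, -0.5234], [0.6707, -0.4593]] [[0.7764, -0.3094], [0.8508, -0.3708], [0.7378, -0.5033], [0.6646, -0.4416]]
tin [347.77388535 145.55095541] [339 135  19  22 314] ((347.7000427246094, 145.60003662109375), (16.994115829467773, 21.913463592529297), 26.56505012512207) zmax 0.0889851146933188 zmed 0.08355856368028709
[[0.7097, -0.026], [0.7619, -0.0514], [0.742, -0.0913], [0.69, -0.0658]] [[0.7022, -0.0246], [0.7524, -0.0491], [0.7332, -0.0875], [0.6832, -0.0629]]
tin [397.59340659 140.89010989] [385 139  25   5  91] ((397.0, 141.0), (4.0, 24.0), 90.0) zmax 0.06323880819133601 zmed 0.03722896668858098
[[0.7441, -0.1563], [0.7445, -0.2192], [0.7339, -0.2191], [0.7334, -0.1563]] [[0.7352, -0.15], [0.7357, -0.2106], [0.7255, -0.2105], [0.725, -0.15]]
tin [289.73809524 191.5       ] [276 178  33  33 378] ((292.0, 194.0), (32.0, 32.0), 90.0) 
[... 1547 characters left out ...]
 -0.1469], [0.6179, -0.2957], [0.4615, -0.2677]]
triv [293.87138264 197.0096463 ] [282 184  25  25 311] ((294.0, 196.0), (24.0, 24.0), 90.0) zmax 0.011973620943422336 zmed 0.005673680081797087
[[0.6236, 0.112], [0.624, 0.0496], [0.5615, 0.0489], [0.5611, 0.1111]] [[0.6193, 0.1081], [0.6197, 0.0481], [0.5596, 0.0475], [0.5592, 0.1073]]
triv [480.62650602 252.45783133] [471 222  32  49  83] ((482.9464416503906, 249.09271240234375), (49.971031188964844, 23.243276596069336), 71.20011138916016) zmax 0.00485203688642307 zmed -5.333197425229697e-05
[[0.5098, -0.3592], [0.5295, -0.4164], [0.4086, -0.4552], [0.3892, -0.3984]] [[0.5098, -0.3452], [0.5287, -0.4003], [0.4124, -0.4376], [0.3937, -0.383]]
```

View pics/crop0.png

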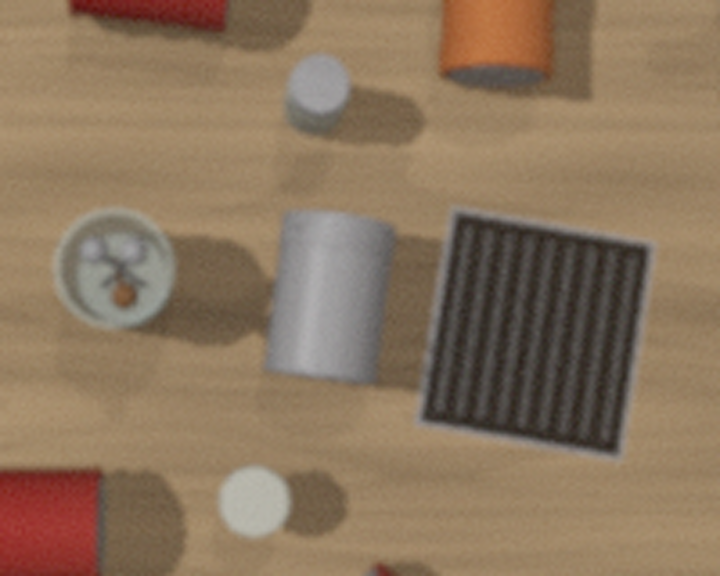

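The crop confirms it: a bare steel-grey cylinder with a seam near its far (lid) end, and the framed trivet to its right with corners at about (386,178), (441,187), (432,247) and (376,237) in the full image. Next: an axis fit from depth in both cameras, then a hover and a light touch.

```bash
cat >> h.py <<'E'
from scipy.optimize import least_squares
TC=np.array([.5532,-.2162]); TY=-.165
def fit(f,guess,yaw0=-.13):
    """tin centre xy + yaw from depth points (radius and height known)"""
    W=pts(f); hsv=cv2.cvtColor(f["image"],cv2.COLOR_RGB2HSV)
    d=W[...,:2]-guess; a=np.array([np.cos(yaw0),np.sin(yaw0)]); n=np.array([a[1],-a[0]])
    m=(f["range_z"]>0)&(hsv[...,1]<80)&(W[...,2]>.012)&(W[...,2]<.086)&(abs(d@a)<.075)&(abs(d@n)<.055)
    m=cv2.erode(m.astype(np.uint8),np.ones((3,3)))>0
    P=W[m]; q=P[:,:2]-guess
    def res(p):
        n=np.array([np.sin(p[1]),-np.cos(p[1])])
        return np.hypot(q@n-p[0],P[:,2]-.04-p[2])-.04
    s=least_squares(res,[0,yaw0,0],loss="soft_l1",f_scale=.002).x
    a=np.array([np.cos(s[1]),np.sin(s[1])]); n=np.array([a[1],-a[0]])
    e=np.percentile(q@a,[1,99])
    return guess+n*s[0]+a*e.mean(), s[1], s[2], np.ptp(e), len(P)
def err(c,yaw):
    a=np.array([np.cos(TY),np.sin(TY)]); n=np.array([a[1],-a[0]])
    return dict(along_roll_to_go=round((TC-c)@n,4),axial=round((c-TC)@a,4),dyaw=round(yaw-TY,4))
E
python3 - <<'E'
from h import *
for nm in("top","scene"):
    f=dict(np.load(nm+"0.npz")); r=fit(f,np.array([.577,-.066])); print(nm,r,err(*r[:2]))
f=dict(np.load("scene0.npz"))
W=pts(f);hsv=cv2.cvtColor(f["image"],cv2.COLOR_RGB2HSV)
m=((hsv[...,1]<70)&(abs(W[...,2])<.015)&(np.hypot(*(W[...,:2]-TC).transpose(2,0,1))<.14)).astype(np.uint8)
n,l,s,c=cv2.connectedComponentsWithStats(m);i=1+s[1:,4].argmax()
w=ray(f,np.argwhere(l==i)[:,::-1],0)[:,:2]
r=cv2.minAreaRect((w*1000).astype(np.float32)); print("scene trivet",r)
E
```

```text
top (array([ 0.57444301, -0.06600556]), np.float64(-0.1206789819833526), np.float64(-0.0017113432747089942), np.float64(0.10389420582561631), 1239) {'along_roll_to_go': np.float64(0.1516), 'axial': np.float64(-0.0037), 'dyaw': np.float64(0.0443)}
scene (array([ 0.57999929, -0.06270017]), np.float64(-0.13203112904122144), np.float64(0.0004929418812753304), np.float64(0.10642553163546413), 892) {'along_roll_to_go': np.float64(0.1558), 'axial': np.float64(0.0012), 'dyaw': np.float64(0.033)}
scene trivet ((551.6294555664062, -212.91380310058594), (154.0701141357422, 163.69387817382812), 80.21537017822266)
```

Both cameras agree: about 0.152 m to roll, tin yaw about -0.127, trivet yaw about -0.168. That leaves a 0.04 rad difference, which is within the stated range. Now moving: shut the gripper, hover, touch down, then make one short test stroke.

```bash
cat >> h.py <<'E'
from plant import robot
from math import pi
Y=-.127; A=np.array([np.cos(Y),np.sin(Y)]); N=np.array([A[1],-A[0]])
O=[pi,0,Y]; TCS=np.array([.5516,-.2129])
def xyz(c,s,z): return [*(np.array(c)+N*s),z]
def stroke(c,half=.018,press=.001,vel=.08,D=None):
    """tin axis believed at c; tip from -half to +half about the top, no-slip -> tin moves half of D"""
    D=D or 4*half; b=D/4
    robot.move_straight(xyz(c,-b,.105),vel=.2)
    hit=robot.move_straight(xyz(c,-b,.086),vel=.04,contact_N=3)
    s=robot.sense(); z=s["tcp_pos"][2]; w0=s["wrist_force"]
    robot.move_straight(xyz(c,-b,z-press),vel=.03); w1=robot.sense()["wrist_force"]
    robot.move_straight(xyz(c,-b+D,z-press),vel=vel); w2=robot.sense()["wrist_force"]
    robot.move_straight(xyz(c,-b+D,.105),vel=.1)
    print("hit",hit,"z",round(z,4),w0.round(1),w1.round(1),w2.round(1),"t",round(robot.sense()["t"],1))
    return np.array(c)+N*D/2
def look(guess):
    f=robot.grab_frame("scene"); r=fit(f,np.array(guess),Y)
    print("scene fit",r[0].round(4),round(r[1],3),r[2:],"to go",round((TCS-r[0])@N,4)); return f,r
E
python3 - <<'E'
from h import *
c=np.array([.577,-.0645])
robot.grip(0.0,20)
q=robot.inverse_kinematics(xyz(c,-.01,.13),O); print(q)
p=robot.sense()["tcp_pos"]
robot.goto([.45,-.45,.26],O)
robot.goto(xyz(c,-.01,.17),O); robot.move_straight(xyz(c,-.01,.115),vel=.1)
print(robot.sense()["tcp_pos"],robot.sense()["tcp_rot"],robot.sense()["opening"],robot.sense()["wrist_force"])
c2=stroke(c,half=.012)
print("pred",c2); f,r=look(c2)
cv2.imwrite("pics/s1.png",cv2.resize(f["image"][140:290,190:400,::-1],None,fx=3.5,fy=3.5,interpolation=2))
E
```

```text
[ 0.45191975  0.50372013 -0.57196371  1.84779438  0.34308496  0.88938
 -0.40976501]
[ 0.57866583 -0.05462013  0.11528482] [-3.14142798e+00 -6.59027592e-04 -1.27138212e-01] -0.0016485260838108747 [-0.10016983 -0.61770322  0.34860235]
hit True z 0.0908 [-1.1 -0.6  4.6] [-2.3  0.4  8. ] [-1.  0.  8.] t 6.1
pred [ 0.57396019 -0.08830671]
scene fit [ 0.5776 -0.0868] -0.141 (np.float64(0.0002857269611715007), np.float64(0.1050656945175713), 789) to go 0.1284
```

View pics/s1.png

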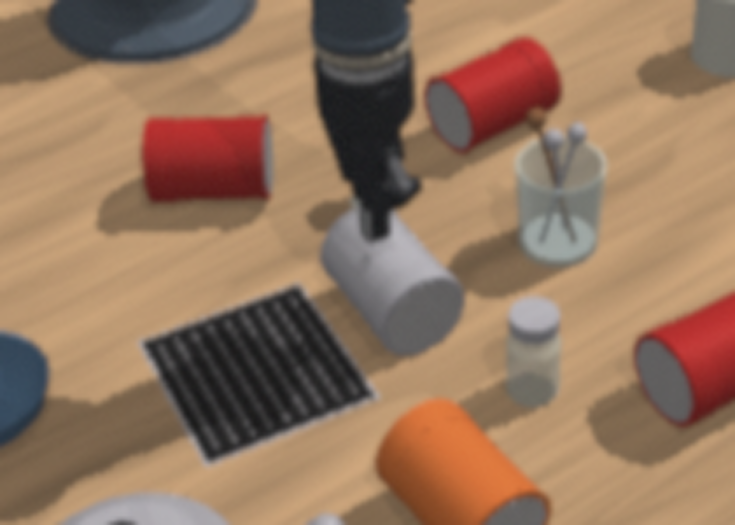

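The view shows the tin rolled towards the trivet, with the tip over its top at about (375,235). The move was as predicted (24 mm), no slip. Continuing.

```bash
python3 - <<'E'
from h import *
c=np.array([.574,-.0883])
for i in range(3):
    c=stroke(c,half=.018); robot.sleep(.3); f,r=look(c)
    d=(r[0]-c)@N; print("pred-err",round(d,4)); c=c+N*(d+.001)
robot.move_straight(xyz(c,-.13,.16),vel=.25); robot.sleep(.2)
f,r=look(c)
t=robot.grab_frame("top"); r=fit(t,c,Y); print("top",r,err(*r[:2])); print(c,robot.sense()["t"])
cv2.imwrite("pics/t2.png",cv2.resize(t["image"][120:290,270:480,::-1],None,fx=3.5,fy=3.5,interpolation=2))
E
```

```text
hit True z 0.0898 [-1.8  1.4  5.5] [-2.   2.   9.7] [-2.5  0.4  6.9] t 8.5
scene fit [ 0.5732 -0.1224] -0.141 (np.float64(0.0003562557731835126), np.float64(0.10482436721157906), 785) to go 0.0925
pred-err -0.002
hit True z 0.0897 [-1.2  0.5  4.8] [-2.7  2.4  8.6] [-1.  -0.4  7.8] t 11.2
scene fit [ 0.5686 -0.1582] -0.132 (np.float64(0.0001681621269758502), np.float64(0.10574055740104282), 834) to go 0.0564
pred-err -0.0009
hit True z 0.0897 [-1.1  0.5  4.4] [-2.4  1.9  9.8] [-1.6 -0.6  7.6] t 13.9
scene fit [ 0.5638 -0.1946] -0.141 (np.float64(2.7151370492749068e-05), np.float64(0.10508877692962298), 850) to go 0.0197
pred-err -0.0003
scene fit [ 0.5631 -0.1945] -0.143 (np.float64(0.0003325689532957502), np.float64(0.10692979243008927), 956) to go 0.0197
top (array([ 0.58396177, -0.1983419 ]), np.float64(-0.14355286954173996), np.float64(0.0010805789943409397), np.float64(0.052578767325189193), 77) {'along_roll_to_go': np.float64(0.0227), 'axial': np.float64(0.0274), 'dyaw': np.float64(0.0214)}
[ 0.56035877 -0.19513312] 15.35
```

View pics/t2.png

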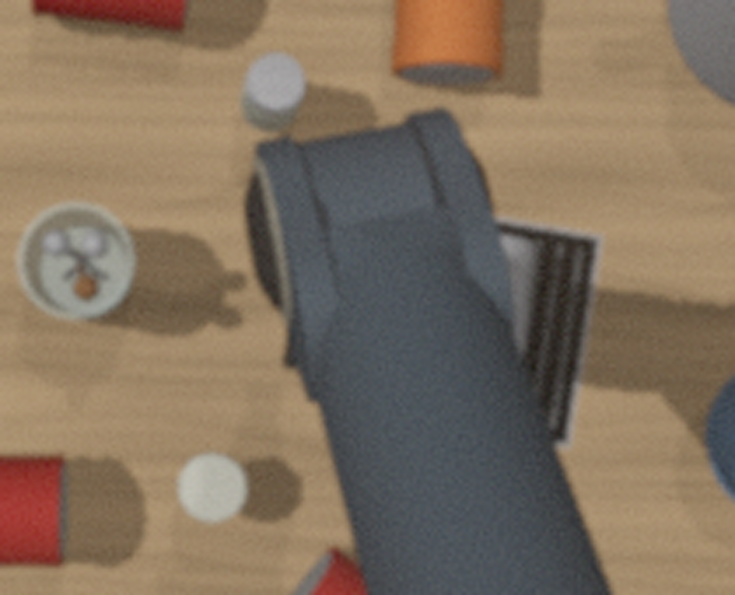

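The arm covers most of the tin here: the tin's edge shows at about (518,280), already on the trivet. The jar, egg cup and spoon holder are undisturbed. Last stroke is 19.7 mm, then I'll retreat clear.

```bash
python3 - <<'E'
from h import *
c=np.array([.5604,-.1951])
c=stroke(c,D=.0396,vel=.05); robot.sleep(.3); look(c)
robot.move_straight(xyz(c,.03,.26),vel=.2)
robot.move_joints([1.154,.469,-.049,1.532,.024,1.141,-.082]); robot.sleep(.3)
f,r=look(c)
t=robot.grab_frame("top"); np.savez("top3.npz",**t); r=fit(t,c,Y); print("top",r,err(*r[:2])); print(c,robot.sense()["t"])
cv2.imwrite("pics/t3.png",cv2.resize(t["image"][120:290,270:480,::-1],None,fx=3.5,fy=3.5,interpolation=2))
a=np.load("top0.npz")["image"].astype(int); d=(abs(a-t["image"]).max(2)>45).astype(np.uint8)
n,l,s,cc=cv2.connectedComponentsWithStats(d); print([(s[i,:5].tolist()) for i in range(1,n) if s[i,4]>25])
E
```

```text
hit True z 0.0908 [-0.7 -0.1  5.1] [-2.2  1.2  8.5] [-0.8  0.   8.1] t 18.1
scene fit [ 0.5618 -0.2144] -0.125 (np.float64(9.567336942443414e-05), np.float64(0.10475640481661418), 857) to go -0.0002
scene fit [ 0.5611 -0.214 ] -0.121 (np.float64(0.0002174365068367755), np.float64(0.10626317456796201), 942) to go 0.0002
top (array([ 0.55483272, -0.21783612]), np.float64(-0.12165205273666276), np.float64(-0.0016165546943749374), np.float64(0.10373107747803925), 1236) {'along_roll_to_go': np.float64(-0.0013), 'axial': np.float64(0.0019), 'dyaw': np.float64(0.0433)}
[ 0.55789215 -0.21474054] 21.5083
[[335, 179, 24, 45, 680], [361, 184, 11, 43, 182], [395, 186, 34, 49, 1289], [626, 346, 11, 5, 27], [630, 350, 10, 9, 34], [624, 367, 16, 28, 259]]
```

View pics/t3.png

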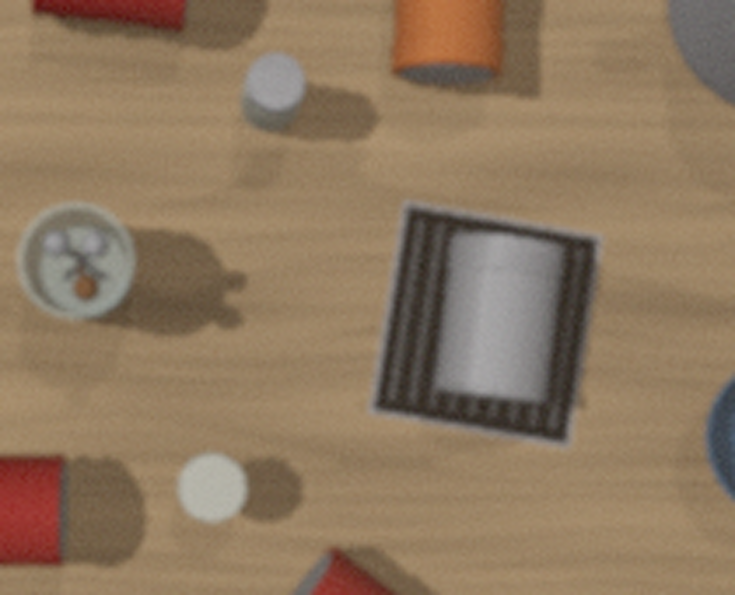

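The tin, centred at about (498,318), lies across the trivet's middle; the slight shift in the picture is height parallax. Everything else is where it was, and the hand is well clear.

```bash
python3 -c "
from plant import robot
print(robot.close_job())"
```

```text
the job is handed in; nothing more can be done
None
```

The tin now lies across the middle of the trivet, and I handed the job in after about 21.5 s of the 64 s allowed. I rolled it there in five light strokes (about 8 to 10 N) with the shut fingertips on its top. It did not slip, then the hand went back to its start pose, clear of everything.

- **Position:** along the roll it is 0.2 mm from the trivet's centre by the scene camera and 1.3 mm by the top camera. Along its axis it is about 2 mm off by the top camera. The scene camera put it further off, at roughly 9 mm; I did not resolve that difference.
- **Squareness:** it is not perfectly square, at about 0.04–0.05 rad (2.5–3°) off the trivet. That is the angle it started with, and I left it uncorrected.
- **Everything else:** comparing top-camera pictures from before and after, only the tin and the arm in the image corner changed; nothing else moved.

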